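One full turn of the petri dish turntable

TASK

Two hand-turned dish turntables stand on the bench. Take the one that carries the petri dish by its upright knob and turn it one full turn clockwise (seen from above), so that the knob stops at the fixed pointer where it started. Keep the dish seated on it, leave the empty turntable unturned, and let go.

Things in the scene. Friction and masses are not known exactly. Their poses are not given: they have to be found in the camera images.
- turntable (a joint): Platter angle (rad) of the turntable with the petri dish: 0 at the start (knob at the pointer, a dark upright 46 mm high just outside the rim), growing clockwise seen from above, 6.28 after one turn. Aluminium platter 170 mm across, top 45 mm above the bench, dark base fixed to the bench. Turns lightly (about 1 N at the knob), has no stops, stays where left.
- turntable_grip (a point): Grip point on the axis of the upright black knob of the turntable with the dish, 83 mm above the bench. The knob is round, 18 mm in diameter, reaches from 48 to 98 mm above the bench, stands 70 mm from the platter's axis, and spins freely on its own pin, so fingers holding it need not turn with the platter.
- turntable_axis (a point): Point on the vertical turning axis of the turntable with the dish, at the platter's top face, 45 mm above the bench. A round rim of 70 mm inner diameter, 6 mm high, centred here, holds the dish.
- dish_center (a point): Centre of the loose clear petri dish, 60 mm across and 13 mm high, that lies in the rim at the middle of the turntable to be turned (6.5 mm above the dish's underside; top at 58 mm above the bench).
- spare (a joint): The other turntable, of the same make and size but empty: its platter's angle in rad, 0 at the start, positive clockwise. Not to be turned. The two turntables change places, and their pointers may face any way.
Not all that is in view belongs to the job. Leave any purple or turquoise look-alike of the part that bears dish_center alone.

How it is judged:
By the outcome, as a careful person would: the job done as asked, in the order asked, and still so for the second after the job is handed in, with the robot touching nothing.
It also fails if it takes over 56 s, if anything falls off the work surface, if the arm or the gripper's body presses on something with over 40 N, if the wrist force passes 120 N, or if a joint passes its speed limit or range.

ROBOT

A 6-joint arm with a two-finger parallel gripper is mounted at the origin on a cart in front of the work surface, level with it; the furniture and walls round the work are solid. World frame = base frame: x ahead of the robot, y to its left, z up, the work surface at z = 0. Lengths are in mm, angles in rad, forces in N, time in s.
With the tool pointing down it reaches from about 300 to 1000 mm from the base axis. Payload 5.1 kg.
Tool frame: the origin (TCP) lies on the centre line of the jaws, within the pads' length; the fingertips stand 11 mm ahead of it and the grasp point (between the pads) lies 8 mm behind it; z points along the fingers, x is the direction in which the jaws open and shut, and the axes are right-handed (so a half turn about z gives the same grasp; the last joint's range is limited). The gripper opens to 95 mm and grips with 3 to 60 N. Pads are 20 mm wide; open, the fingers measure 119 mm over their backs; the gripper's body (75 mm by 180 mm) begins 59 mm behind the grasp point.
Start: joints at [-1.191, 0.124, 1.65, -0, 1.367, -0.083], TCP at [290.163, -581.627, 225.656] pointing down, gripper open.
Joint ranges: [-2.61, 2.61], [-1.02, 2.33], [0.03, 2.71], [-1.35, 4.49], [0.32, 2.68], [-2.91, 2.91]. Speed limits (rad/s): [2.57, 2.57, 3.14, 3.14, 3.14, 3.14].

INTERFACE

Orientations are given as a 3x3 rotation matrix whose columns are the frame's x, y, z axes.
In Python, from plant import r gives the robot as it stands. The module is installed in compiled form; this text tells all that it offers. Calls block until the motion is done:
- r.move_ptp(position, orientation): joint-space move of the TCP to a pose.
- r.movel(position, ori=None, speed=150, threshold=None): straight line of the TCP; ori=None keeps the orientation; speed is the mean speed in mm/s. With threshold (N) it stops when the force on the tool has changed by that much, and returns True; else False.
- r.set_joints(angles): joint-space move.
- r.gripper_to(opening): finger opening in mm; the grip force is fixed at half the most; returns when the fingers have stopped.
- r.hold(seconds).
- r.solve_ik(position, orientation): joint angles nearest the present ones, or None.
- r.read_camera(name): name is "scene" or "top"; returns the picture (420x560x3 uint8, blue, green, red); there is no depth.
- r.camera_model(name): a dict with "fovy" (degrees; the focal length in pixels is half the picture's height over the tangent of half this angle, whatever the lens; pixels are square), "cx", "cy" (the principal point, pixels), "rvec" (rotation vector, rad) and "tvec" (3), from world to camera coordinates, as OpenCV has them. Camera axes: x right, y down, z forward; pixel columns grow to the right and rows downward; lengths in mm; the calibration is good to about 2 mm. A picture is of the moment at which its call begins. camera_model takes no time and is no camera call.
A pose or a line that the arm cannot do raises r.IKError and nothing moves.
- r.sign_off(): hands the job in, once; it reports no verdict.
Trained networks look in the newest picture that a camera, given by its name, has taken for a name from the list of things; names that differ only in an ending like _2 or _b are one class to them, and where a whole thing is asked for, a point or a joint stands for the part that bears it (a point fixed in the world has none). Each returns a list of dicts, best first, with "conf" (0 to 1); they miss things now and then, are a little off and sometimes report something else, mostly with a low value. They report only what shows in the picture. A call takes as long as a camera call. They do not tell look-alikes from the thing itself.
- r.silhouettes(label, camera): "pixels" (420x560 bool, what is visible of it) and "rect" ([left, top, width, height] in pixels, round what is visible of it).
Readings, each from a call of its own:
- r.current_time_s(): time.
- r.current_joint_positions(): joint angles.
- r.current_qvel(): joint speeds.
- r.current_joint_efforts(): joint torques, N m.
- r.current_tcp_pos(): TCP position.
- r.current_ee_rot(): TCP orientation.
- r.current_contact_force(): force on the tool from outside, world axes, zero at the start.
- r.current_wrist_torque(): the same for the moment, N m.
- r.current_gripper_width(): finger opening in mm.
Only numpy, scipy, OpenCV 4.12 (cv2) and the standard library are available. Lean on these libraries where they do the work, as an engineer would, in place of code of your own. Each camera call takes 0.05 s, during which the arm holds its last target. There are 200 camera calls.

## Working session

There is one attempt and no reset: what is moved stays moved. The work goes in short steps, each a Python script; the robot and the scene stay as the last script left them, time stands still between calls to the robot, and variables do not carry over. Pictures are saved under pics/ and viewed, about 8 in all and at most 12, crops included, and the job is handed in when it is done.

```bash
mkdir -p pics; python3 - <<'E'
from plant import r
import cv2
for c in("scene","top"):
    im=r.read_camera(c); cv2.imwrite(f"pics/{c}0.png",im); print(c,r.camera_model(c))
    for l in("turntable","turntable_grip","dish_center","spare"):
        for d in r.silhouettes(l,c): print(c,l,round(d["conf"],2),d["rect"],d["pixels"].sum())
print(r.current_time_s())
E
```

```text
scene {'fovy': 57.62755918706788, 'cx': 276.45488013042717, 'cy': 219.23949728329467, 'rvec': array([ 1.03925696, -2.06594825,  1.34680161]), 'tvec': array([407.75279793, 199.78584746, 924.44921317])}
scene turntable 0.85 [237.9, 195.6, 49.4, 37.0] 872
scene turntable_grip 0.82 [236.0, 195.6, 54.0, 35.8] 929
scene dish_center 0.86 [157.5, 304.7, 29.4, 22.3] 439
scene dish_center 0.58 [182.4, 240.4, 23.3, 12.0] 207
scene dish_center 0.51 [251.2, 210.9, 21.0, 10.6] 150
scene spare 0.91 [309.9, 197.9, 48.1, 16.6] 741
top {'fovy': 54.36821112177817, 'cx': 277.19253737714104, 'cy': 206.84319919622246, 'rvec': array([ 2.19990681, -2.15269112,  0.09805131]), 'tvec': array([ 130.60921472,  469.26957287, 1129.64706775])}
top turntable 0.8 [248.6, 135.1, 65.1, 66.8] 2627
top turntable_grip 0.64 [247.3, 137.6, 63.9, 61.9] 2534
top dish_center 0.84 [269.3, 157.6, 20.9, 23.1] 403
top dish_center 0.82 [187.0, 153.6, 18.7, 22.1] 362
top dish_center 0.79 [121.7, 238.7, 24.6, 24.1] 368
top spare 0.77 [352.2, 158.5, 61.9, 63.9] 2925
0.5
```

View pics/scene0.png

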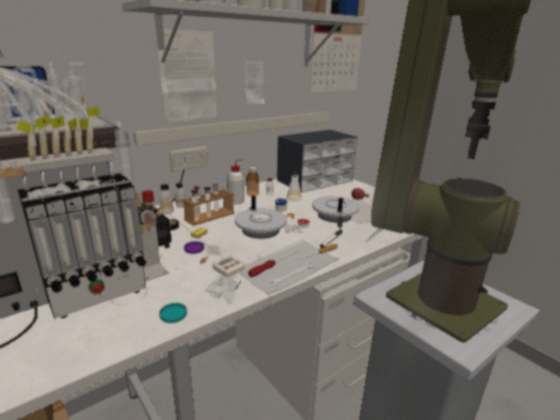

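View pics/top0.png

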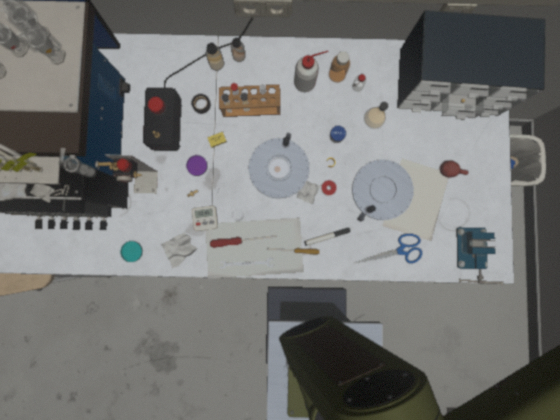

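The scene view shows the dish turntable at about (261,222) with its knob at (253,202), and the spare at (335,208). In the top view the dish turntable is at about (279,168) with its knob near (286,140). The spare is at (382,190) with its knob near (367,212). I'll measure these next.

```bash
cat > h.py <<'E'
from plant import r
import numpy as np, cv2
def cam(c):
    m=r.camera_model(c); f=210/np.tan(np.radians(m["fovy"])/2)
    K=np.array([[f,0,m["cx"]],[0,f,m["cy"]],[0,0,1.]]); R=cv2.Rodrigues(m["rvec"])[0]
    return K,R,m["tvec"]
def back(c,uv,z):
    K,R,t=cam(c); uv=np.atleast_2d(uv).astype(float)
    d=(R.T@np.linalg.inv(K)@np.c_[uv,np.ones(len(uv))].T).T; o=-R.T@t
    return o+d*((z-o[2])/d[:,2])[:,None]
def proj(c,p):
    K,R,t=cam(c); q=(K@(R@np.atleast_2d(p).T+t[:,None])).T; return q[:,:2]/q[:,2:]
E
python3 - <<'E'
from h import *
im=cv2.imread("pics/top0.png")
r.read_camera("top")
for l in("turntable","spare","dish_center"):
    for d in r.silhouettes(l,"top")[:3]:
        m=d["pixels"].astype(np.uint8); c=max(cv2.findContours(m,0,1)[0],key=len)
        (u,v),_=cv2.minEnclosingCircle(c); e=cv2.fitEllipse(c)
        z=45 if l!="dish_center" else 58
        print(l,d["conf"],e, back("top",e[0],z)[0])
        if l=="turntable": P=back("top",e[0],z)[0]
print("cam",[-cam(c)[1].T@cam(c)[2] for c in("top","scene")])
print("scene proj axis",proj("scene",P))
a=cv2.resize(im[120:220,235:355],None,fx=6,fy=6,interpolation=2)[:600,:720]
s=cv2.imread("pics/scene0.png"); b=cv2.resize(s[185:245,225:305],None,fx=8,fy=8,interpolation=2)
cv2.imwrite("pics/topc.png",a); cv2.imwrite("pics/scenec.png",b)
E
```

```text
turntable 0.65 ((279.1842956542969, 167.2204132080078), (60.50505065917969, 61.396392822265625), 48.35453414916992) [574.76133919 137.61708394  45.        ]
spare 0.79 ((382.737060546875, 189.24769592285156), (59.69789123535156, 61.262611389160156), 127.34394073486328) [ 519.37219607 -150.04477032   45.        ]
dish_center 0.95 ((278.3348388671875, 167.24380493164062), (20.85114860534668, 21.1632137298584), 160.18798828125) [572.20374318 139.98575204  58.        ]
dish_center 0.75 ((196.91415405273438, 164.91122436523438), (20.368885040283203, 21.871065139770508), 101.29480743408203) [573.772654   363.64692535  58.        ]
dish_center 0.6 ((131.58035278320312, 251.02748107910156), (21.63313102722168, 23.040353775024414), 54.78728485107422) [334.98105328 530.36767869  58.        ]
cam [array([ 364.13772311,  140.91817134, 1166.58518088]), array([-346.13532564,  795.62696503,  554.93346057])]
scene proj axis [[261.10018533 217.60315763]]
```

View pics/topc.png

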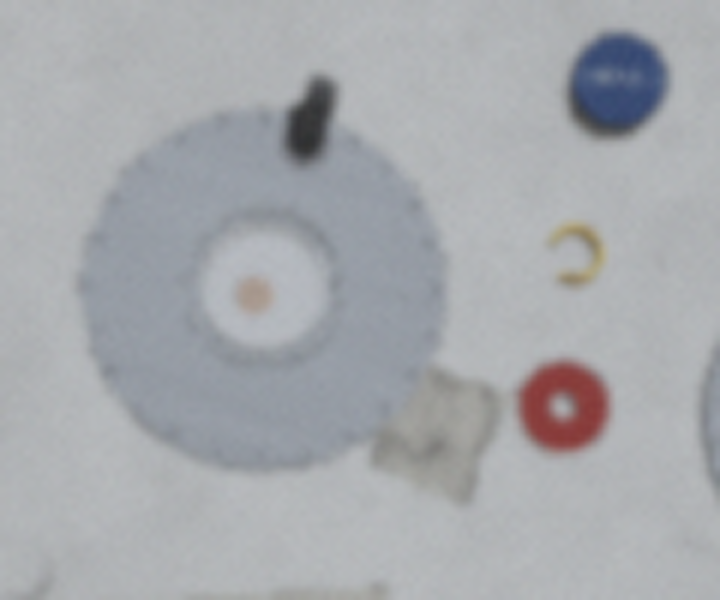

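View pics/scenec.png

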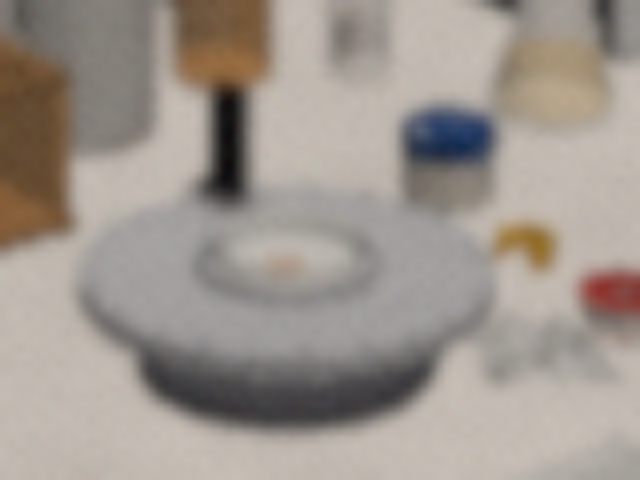

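The crops show the platter centred near (278.5,168) in the top view. The knob is near (285.5,143) and the pointer runs up to (289,133). In the scene view the knob's column is about 253.3. I'll fit the axis and the knob angle to these features, then overlay the result.

```bash
python3 - <<'E'
from h import *
from scipy.optimize import least_squares
off=lambda c,s,o:(c+.5)/s-.5+o
T=[off(80,6,235),off(445,6,235),off(108,6,120),off(470,6,120)]
S=[off(78,8,225),off(495,8,225)]
a=np.linspace(0,2*np.pi,361)
circ=lambda x,y,rr,z:np.c_[x+rr*np.cos(a),y+rr*np.sin(a),0*a+z]
def f(p):
    x,y=p; q=proj("top",circ(x,y,85,45)); s=proj("scene",circ(x,y,85,45))
    return [q[:,0].min()-T[0],q[:,0].max()-T[1],q[:,1].min()-T[2],q[:,1].max()-T[3],s[:,0].min()-S[0],s[:,0].max()-S[1]]
o=least_squares(f,[573,139]); x,y=o.x; print(o.x,o.fun.round(2))
ks=off(228,8,225)
for th in range(-30,11,5):
    t=np.radians(th); k=lambda z:[x+70*np.cos(t),y+70*np.sin(t),z]
    print(th,proj("scene",[k(48),k(98)]).round(1).tolist(),proj("top",[k(48),k(98)]).round(1).tolist(),"obs scene u",round(ks,1))
def draw(th):
  t=np.radians(th)
  for c,im,(u0,v0,w,h,s) in(("top",cv2.imread("pics/top0.png"),(235,120,66,80,6)),("scene",cv2.imread("pics/scene0.png"),(225,185,80,60,6))):
    g=cv2.resize(im[v0:v0+h,u0:u0+w],None,fx=s,fy=s,interpolation=2)
    kx,ky=x+70*np.cos(t),y+70*np.sin(t)
    for cc,col in((circ(x,y,85,45),(0,255,0)),(circ(x,y,35,51),(0,255,255)),(circ(kx,ky,9,98),(0,0,255)),(circ(kx,ky,9,48),(255,0,255))):
        q=((proj(c,cc)-[u0,v0]+.5)*s-.5).round().astype(np.int32); cv2.polylines(g,[q],True,col,1)
    yield g
A=list(draw(-13)); h=480
cv2.imwrite("pics/ov.png",np.hstack([cv2.copyMakeBorder(g,0,h-g.shape[0],0,0,0)for g in A])[:, :800])
E
```

```text
[574.00477814 140.18828336] [-0.27  0.1  -0.13 -0.03 -0.08  0.35]
-30 [[258.7, 208.6], [258.8, 194.9]] [[291.3, 146.0], [292.0, 141.6]] obs scene u 253.1
-25 [[256.9, 208.7], [257.0, 195.0]] [[289.4, 145.0], [290.0, 140.5]] obs scene u 253.1
-20 [[255.2, 208.9], [255.2, 195.1]] [[287.4, 144.1], [287.9, 139.6]] obs scene u 253.1
-15 [[253.4, 209.1], [253.4, 195.3]] [[285.3, 143.4], [285.7, 138.9]] obs scene u 253.1
-10 [[251.8, 209.3], [251.7, 195.5]] [[283.1, 142.9], [283.5, 138.3]] obs scene u 253.1
-5 [[250.1, 209.6], [250.1, 195.8]] [[281.0, 142.6], [281.2, 138.0]] obs scene u 253.1
0 [[248.6, 210.0], [248.5, 196.1]] [[278.8, 142.5], [278.9, 137.9]] obs scene u 253.1
5 [[247.1, 210.4], [247.0, 196.5]] [[276.6, 142.5], [276.6, 137.9]] obs scene u 253.1
10 [[245.7, 210.9], [245.6, 197.0]] [[274.4, 142.7], [274.3, 138.1]] obs scene u 253.1
```

View pics/ov.png

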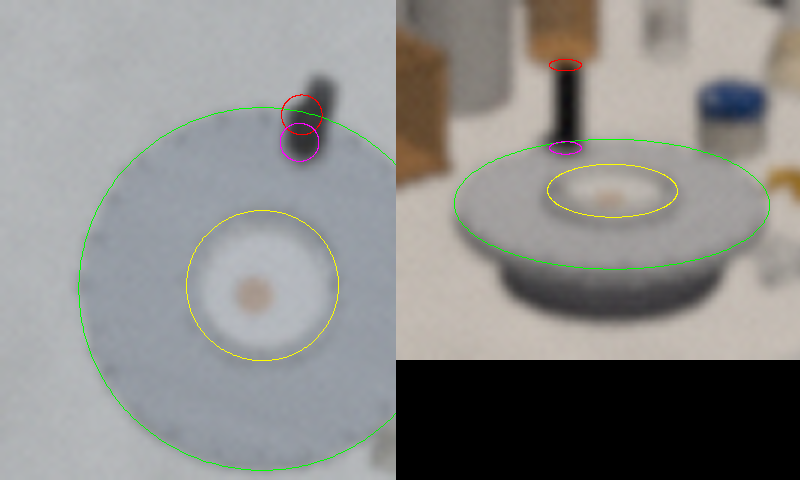

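The overlay fits well. The axis is at about (574,140) and the knob angle is about -15.5°. I'll move above the knob, check the IK all the way round, descend and look from the scene camera.

```bash
cat >> h.py <<'E'
C=np.array([574.,140.2]); TH0=np.radians(-15.5); ZG=75.
def ori(s=1,th=TH0):
    x=s*np.array([-np.sin(th),np.cos(th),0]); z=np.array([0,0,-1.]); return np.c_[x,np.cross(z,x),z]
def kn(th,z=ZG,R=70.,c=C): return np.array([c[0]+R*np.cos(th),c[1]+R*np.sin(th),z])
E
python3 - <<'E'
from h import *
print(r.current_ee_rot().round(2).tolist())
for s in(1,-1):
    q=[r.solve_ik(kn(TH0-a),ori(s)) for a in np.linspace(0,2*np.pi,13)]
    print(s,[None if v is None else np.round(v,2).tolist() for v in q])
E
```

```text
[[0.45, -0.89, 0.0], [-0.89, -0.45, -0.0], [0.0, 0.0, -1.0]]
1 [[0.1, 0.26, 1.76, -0.0, 1.12, -1.2], [0.06, 0.21, 1.81, -0.0, 1.11, -1.24], [0.03, 0.15, 1.89, -0.0, 1.1, -1.27], [0.03, 0.07, 1.98, -0.0, 1.1, -1.27], [0.07, 0.01, 2.04, -0.0, 1.09, -1.23], [0.13, -0.02, 2.06, -0.0, 1.09, -1.17], [0.2, 0.01, 2.04, -0.0, 1.09, -1.1], [0.25, 0.07, 1.98, -0.0, 1.1, -1.05], [0.27, 0.14, 1.9, -0.0, 1.1, -1.03], [0.25, 0.21, 1.82, -0.0, 1.11, -1.05], [0.21, 0.26, 1.76, -0.0, 1.12, -1.09], [0.16, 0.28, 1.74, -0.0, 1.13, -1.14], [0.1, 0.26, 1.76, -0.0, 1.12, -1.2]]
-1 [[0.1, 0.26, 1.76, -0.0, 1.12, 1.95], [0.06, 0.21, 1.81, -0.0, 1.11, 1.9], [0.03, 0.15, 1.89, -0.0, 1.1, 1.87], [0.03, 0.07, 1.98, -0.0, 1.1, 1.88], [0.07, 0.01, 2.04, -0.0, 1.09, 1.91], [0.13, -0.02, 2.06, -0.0, 1.09, 1.98], [0.2, 0.01, 2.04, -0.0, 1.09, 2.04], [0.25, 0.07, 1.98, -0.0, 1.1, 2.09], [0.27, 0.14, 1.9, -0.0, 1.1, 2.11], [0.25, 0.21, 1.82, -0.0, 1.11, 2.09], [0.21, 0.26, 1.76, -0.0, 1.12, 2.05], [0.16, 0.28, 1.74, -0.0, 1.13, 2.0], [0.1, 0.26, 1.76, -0.0, 1.12, 1.95]]
```

```bash
python3 - <<'E'
from h import *
r.move_ptp(kn(TH0,200),ori())
r.gripper_to(50)
hit=r.movel(kn(TH0,ZG),speed=100,threshold=8)
print(hit,r.current_tcp_pos(),r.current_contact_force(),r.current_gripper_width(),r.current_time_s())
out=[]
for c,(u0,v0,w,h,s) in(("top",(235,110,80,90,5)),("scene",(215,150,80,90,5))):
    im=r.read_camera(c); cv2.imwrite(f"pics/{c}1.png",im)
    out.append(cv2.resize(im[v0:v0+h,u0:u0+w],None,fx=s,fy=s,interpolation=2))
cv2.imwrite("pics/pre.png",np.hstack(out))
E
```

```text
False [642.17554958 121.56281639  76.0717038 ] [-0.45597071  0.00679818  0.46002806] 50.05479944329123 5.7833
```

View pics/pre.png

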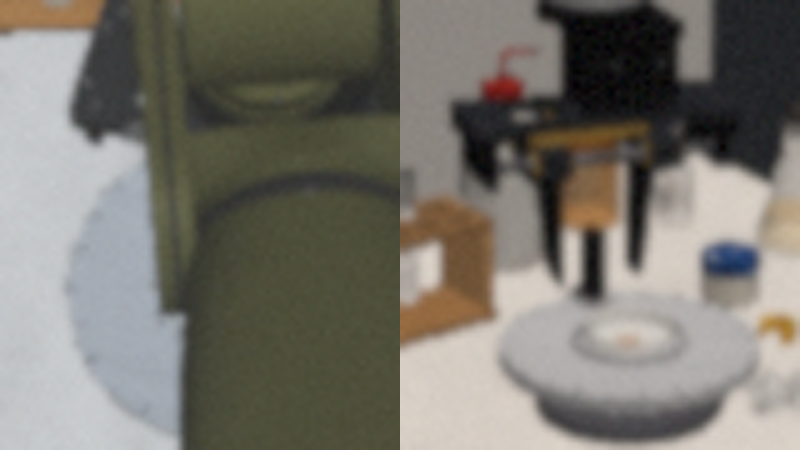

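The knob at (594,265) in the crop sits midway between the fingers, whose inner edges are at 564 and 628. I'll grip it and turn the first 60° while watching the force.

```bash
cat >> h.py <<'E'
def turn(a0,a1,n,c=C,R=70.,th0=TH0,lim=35):
    """clockwise from a0 to a1 (deg); prints radial/tangential force"""
    for a in np.linspace(a0,a1,n+1)[1:]:
        th=th0-np.radians(a); r.movel(kn(th,R=R,c=c),speed=60)
        F=r.current_contact_force(); e=np.array([np.cos(th),np.sin(th)])
        p=r.current_tcp_pos()[:2]
        print(f"{a:.0f} F {F.round(1)} rad {F[:2]@e:.1f} tan {F[:2]@[e[1],-e[0]]:.1f} r {np.hypot(*(p-c)):.1f} w {r.current_gripper_width():.1f} t {r.current_time_s():.1f}")
        if np.linalg.norm(F)>lim: print("STOP",a); return
E
python3 - <<'E'
from h import *
r.gripper_to(10); print(r.current_gripper_width(),r.current_contact_force(),r.current_tcp_pos())
turn(0,60,6)
E
```

```text
17.205152222843395 [0.72090653 0.54750863 0.24867369] [641.52263569 121.59855473  75.0351522 ]
10 F [-0.9 -0.2  1.1] rad -0.7 tan 0.5 r 70.0 w 17.5 t 6.9
20 F [-1.2 -0.5  0.4] rad -0.7 tan 1.1 r 70.0 w 17.5 t 7.2
30 F [-1.1  0.   1.1] rad -0.8 tan 0.8 r 70.0 w 17.5 t 7.6
40 F [-1.7 -0.1  0.9] rad -0.9 tan 1.4 r 69.9 w 17.5 t 7.9
50 F [-1.5  1.2  0.3] rad -1.7 tan 0.9 r 69.9 w 17.5 t 8.3
60 F [-1.8  1.4  2.1] rad -1.8 tan 1.4 r 69.9 w 17.3 t 8.6
```

```bash
python3 - <<'E'
from h import *
turn(60,360,30)
out=[]
im=r.read_camera("scene"); cv2.imwrite("pics/scene2.png",im)
cv2.imwrite("pics/turned.png",np.hstack([cv2.resize(cv2.imread(f"pics/scene{i}.png")[150:240,215:295],None,fx=5,fy=5,interpolation=2) for i in(1,2)]))
E
```

```text
70 F [0.  2.  0.9] rad -2.0 tan -0.2 r 69.9 w 17.2 t 9.0
80 F [-1.   3.5  0.7] rad -3.4 tan 1.3 r 69.9 w 17.3 t 9.3
90 F [ 0.6  3.  -0.9] rad -3.0 tan 0.2 r 69.9 w 17.0 t 9.7
100 F [ 1.4  4.2 -1.5] rad -4.4 tan 0.5 r 69.9 w 17.5 t 10.0
110 F [ 1.7  3.4 -2.9] rad -3.7 tan 0.6 r 69.9 w 17.2 t 10.4
120 F [ 1.6  3.7 -2. ] rad -3.7 tan 1.5 r 69.9 w 17.7 t 10.7
130 F [ 2.8  4.6 -3.3] rad -4.9 tan 2.2 r 69.9 w 17.3 t 11.1
140 F [ 3.1  3.5 -2.6] rad -4.2 tan 1.9 r 70.0 w 17.5 t 11.4
150 F [ 3.7  2.9 -3.8] rad -4.3 tan 1.9 r 70.0 w 17.1 t 11.8
160 F [ 4.   1.6 -3.1] rad -4.1 tan 1.3 r 70.0 w 17.6 t 12.1
170 F [ 3.5  0.8 -2.7] rad -3.4 tan 1.1 r 70.0 w 17.2 t 12.5
180 F [ 1.9  0.1 -1.7] rad -1.8 tan 0.6 r 70.0 w 17.2 t 12.8
190 F [ 1.7  0.3 -2.3] rad -1.4 tan 1.0 r 70.1 w 17.3 t 13.2
200 F [ 1.5 -0.3 -0.8] rad -1.4 tan 0.6 r 70.1 w 17.3 t 13.5
210 F [ 1.   0.5 -1. ] rad -0.3 tan 1.1 r 70.1 w 17.3 t 13.9
220 F [ 1.5  1.  -0.1] rad -0.1 tan 1.8 r 70.1 w 17.8 t 14.2
230 F [ 0.1  0.4 -0.6] rad 0.3 tan 0.3 r 70.1 w 17.5 t 14.6
240 F [0.8 2.1 0.3] rad 1.9 tan 1.3 r 70.1 w 17.4 t 14.9
250 F [ 1.4  2.2 -1. ] rad 2.0 tan 1.5 r 70.1 w 17.4 t 15.3
260 F [ 1.5  2.8 -1.6] rad 2.9 tan 1.2 r 70.1 w 17.4 t 15.6
270 F [ 1.8  3.6 -0.6] rad 3.9 tan 0.8 r 70.1 w 17.2 t 16.0
280 F [ 3.   2.9 -2.9] rad 3.9 tan 1.4 r 70.1 w 17.3 t 16.3
290 F [ 4.4  2.3 -2. ] rad 4.4 tan 2.3 r 70.1 w 17.5 t 16.7
300 F [ 4.2  2.1 -2.8] rad 4.5 tan 1.5 r 70.1 w 17.4 t 17.0
310 F [ 5.4  1.6 -1.9] rad 5.4 tan 1.8 r 70.1 w 17.4 t 17.4
320 F [ 5.6  0.9 -2.4] rad 5.5 tan 1.5 r 70.0 w 17.4 t 17.7
330 F [ 5.1 -0.2 -2.7] rad 4.9 tan 1.4 r 70.0 w 17.3 t 18.1
340 F [ 4.9 -0.2 -1.7] rad 4.9 tan 0.6 r 70.0 w 17.0 t 18.4
350 F [ 5.  -0.7 -1.1] rad 5.1 tan 0.3 r 69.9 w 17.7 t 18.8
360 F [ 3.8 -1.9 -1.2] rad 4.2 tan 0.8 r 69.9 w 17.6 t 19.1
```

View pics/turned.png

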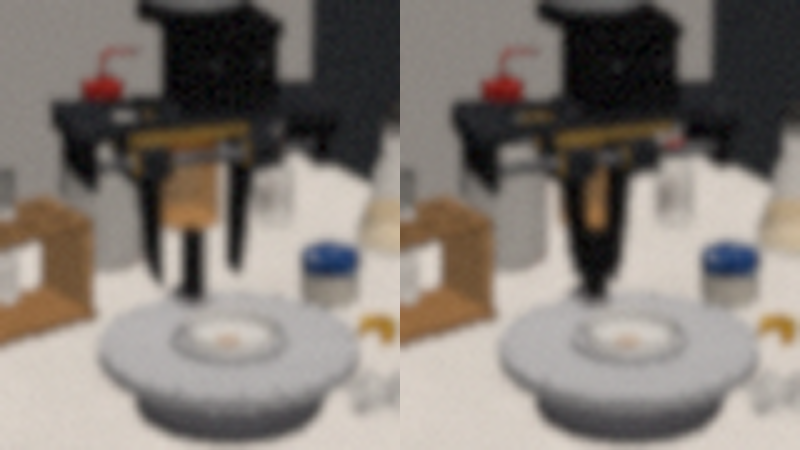

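The knob is back at its starting column: 194 in the left crop before the turn, and 594, which is 194 within the right crop, after it. The dish is still seated. I'll release, retreat and compare with the starting pictures.

```bash
python3 - <<'E'
from h import *
r.gripper_to(50); r.movel(kn(TH0,200),speed=120)
r.set_joints([-1.191,0.124,1.65,0,1.367,-0.083]); r.hold(.3)
print(r.current_contact_force(),r.current_time_s())
rows=[]
for c,(u0,v0,w,h,s) in(("top",(240,125,190,100,2)),("scene",(225,185,140,60,2.8))):
    im=r.read_camera(c); cv2.imwrite(f"pics/{c}3.png",im); b=cv2.imread(f"pics/{c}0.png")
    rows.append(np.hstack([cv2.resize(cv2.resize(g[v0:v0+h,u0:u0+w],None,fx=s,fy=s,interpolation=2),(395,int(h*395/w))) for g in(b,im)]))
    d=np.abs(cv2.GaussianBlur(b,(5,5),0).astype(int)-cv2.GaussianBlur(im,(5,5),0)).max(2)[v0:v0+h,u0:u0+w]
    ys,xs=np.where(d>25); print(c,d.max(),len(xs),[(x+u0,y+v0) for x,y in list(zip(xs,ys))[:8]])
    for im_,n in((b,"before"),(im,"after")):
        kb=(im_.max(2)<90).astype(np.uint8); 
        for nm,(x0,x1,y0,y1) in {"top":{"dish knob":(275,297,128,152),"spare knob":(352,382,198,228)},"scene":{"dish knob":(248,259,198,211),"spare knob":(333,347,194,210)}}[c].items():
            m=cv2.moments(kb[y0:y1,x0:x1],True); print(n,nm,round(m["m10"]/m["m00"]+x0,2),round(m["m01"]/m["m00"]+y0,2),m["m00"])
cv2.imwrite("pics/final.png",np.vstack(rows))
E
```

```text
[ 0.17074558  0.43812733 -0.76940753] 24.1917
top 16 0 []
before dish knob 286.05 140.12 57.0
before spare knob 366.97 211.55 65.0
after dish knob 286.5 140.1 52.0
after spare knob 366.89 211.67 66.0
scene 25 0 []
before dish knob 253.05 203.84 43.0
before spare knob 339.8 203.45 51.0
after dish knob 253.4 203.66 50.0
after spare knob 339.9 203.62 52.0
```

View pics/final.png

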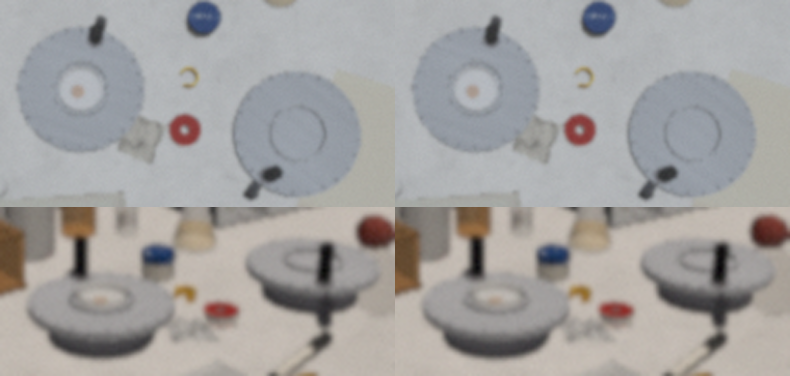

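The before and after views match. The knob is back at the pointer at (286,140), the dish is seated and the spare hasn't changed. I'll hand it in.

```bash
python3 -c "
from plant import r
r.sign_off()"
```

```text
the job is handed in; nothing more can be done
```

I gripped the knob of the turntable with the dish and turned it one full turn clockwise. I then let go, moved the arm back to its start pose and handed the job in.

- **Grip and forces:** the fingers read 17.0–17.8 mm on the 18 mm knob at every 10° step, and the force stayed below about 7 N.
- **Time:** the robot's clock read about 24 s of the 56 s allowed just before hand-in.
- **Knob position:** it ended within about 0.5 px of where it started in both cameras. That is roughly 1 mm, or about 1°, and could be a slight overshoot or undershoot.
- **Dish and spare:** in the final pictures the dish is still seated and the spare's knob has not moved beyond image noise (0.2 px or less).

No check failed or disagreed. I took no picture partway through the turn, so the evidence that it was a full turn is the steady grip and the arm's path.

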